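Fence the bead board and lift the big bead with the tweezers

TASK

Lay the aluminium straightedge on the bench with its working face flush against the open front edge of the bead board, covering the whole edge so no bead can roll off, and let go of it. Then take the sprung tweezers out of their stand, nip the large round bead between the two tips and lift it to at least 12 cm above the bench; finish while still holding it up in the tweezers, steady. Never touch the big bead with the fingers, and leave the other two beads in their places and everything else on the bench where it stands.

Things in the scene. Friction and masses are not known exactly. Their poses are not given: they have to be found in the camera images.
- board: bead board, fixed: pale wooden plate 110 mm (x) by 160 mm (y), 10 mm thick, origin at the centre of its underside. Dark lips 6 mm thick, 16 mm high along its far (+x) side and both ends (172 mm over them in y); the near (-x) side is open. Three square dimples 11 mm wide, 6 mm deep at y = -46, 0, +46 mm, x = +15 mm, one bead in each, in any order
- board_edge (a point): middle of the open front edge of the board, at bench height; axes as the board's: the edge runs along y, the straightedge belongs on its -x side
- straightedge_grip (a point): loose aluminium straightedge, 0.25 to 0.5 kg, lying flat: bar 40 mm (x) by 190 mm (y) by 16 mm high, with a black upright grip rib 14 mm (x) by 80 mm (y) on its middle, from 16 to 48 mm height. This point is in the middle of the rib, 36 mm above the underside. Its working face is the +x side, 20 mm from this point, running along y
- edge_left (a point): point on the bottom line of the straightedge's working face, 75 mm to +y of its middle
- edge_right (a point): point on the bottom line of the straightedge's working face, 75 mm to -y of its middle
- stand: grey plastic stand fixed to the bench: foot 80 by 100 by 4 mm under a pocket 36 mm (x) by 74 mm (y) outside, 32 mm high, walls and floor 6 mm; origin at the centre of its underside. The tweezers stand in it tips down, their jaws apart along its y
- tweezers_grip (a point): chrome sprung tweezers, 55 g, standing tips down: two flat jaws 12 mm wide (x), 4 mm thick, hinged to a head block at the top. This point, on their middle line, is where to grip: 68 mm above the tips, 37 mm below the top of the head. z points from tips to head; the jaws stand apart along y, so fingers closing along y squeeze them. Open: 40 mm over the outsides here, 45 mm 20 mm lower
- tweezers_tip (a point): midway between the very ends of the tweezers' tips, axes as tweezers_grip. The tips are flat inside, 20 mm wide (x) and 18 mm tall; open they are 39 mm apart inside and 57 mm over the outsides (y)
- jaw_left (a joint): angle of the left (+y) jaw: 0 open; 0.085 rad just on the big bead, tips parallel and 24 mm apart, outsides 35 mm apart at tweezers_grip; 0.13 jaws parallel, tips about 15 mm apart. Both jaws move together. The spring is preloaded: 4 N per finger at tweezers_grip carries them open, they start to close at 5 to 9 N, 25 N nips the bead firmly
- jaw_right (a joint): the same for the right (-y) jaw
- big_bead_center (a point): centre of the large round wooden bead, a ball of 24 mm diameter, about 10 g, resting in one of the dimples: centre 20.7 mm above the bench. To be lifted
- small_bead_center (a point): centre of a small round bead, a ball of 16 mm diameter, in another dimple; to stay
- disc_bead_center (a point): centre of a flat disc bead 22 mm in diameter and 9 mm high lying over another dimple; to stay
- bowl: orange ceramic bowl 100 mm wide, 42 mm high, bystander; origin under its centre
- finial_cap: dark horn finial cap 44 mm wide, 54 mm high, bystander; origin under its centre
- spool: empty wooden spool 34 mm wide, 36 mm high, standing, bystander; origin under its centre
- glue_jar: small jar 48 mm wide, 65 mm high, bystander; origin under its centre
- screwdriver: screwdriver 150 mm long lying flat, bystander; origin under its middle
There are look-alikes about, which are no part of the job. Of the things that look like the part that bears straightedge_grip, take the one that is farthest to the robot's left at the start.

How it is judged:
By the outcome, as a careful person would: the job done as asked, in the order asked, and still so for the second after the job is handed in, while the arm keeps its last pose, push and grip.
It also fails if it takes over 64 s, if anything falls off the work surface, if the arm or the gripper's body presses on something with over 40 N, if the wrist force passes 120 N, or if a joint passes its speed limit or range.

ROBOT

A 7-joint arm with a two-finger parallel gripper is mounted at the origin on the work surface. World frame = base frame: x ahead of the robot, y to its left, z up, the work surface at z = 0. Lengths are in m, angles in degrees, forces in N, time in s.
With the tool pointing down it reaches from about 0.425 to 0.875 m from the base axis. Payload 4.7 kg.
Tool frame: the origin (TCP) lies at the very end of the fingers, on their centre line; the grasp point (between the pads) lies 19 mm behind it (env.tcp_to_grasp is the distance from the TCP to the grasp point, in m); z points along the fingers, y is the line along which they close (so a half turn about z gives the same grasp; the last joint's range is limited). The gripper opens to 87 mm and grips with 3 to 60 N. Pads are 19 mm wide; open, the fingers measure 117 mm over their backs; the gripper's body (75 mm by 190 mm) begins 51 mm behind the grasp point.
Start: joints at [0.808, 18.392, -4.016, 83.108, 1.295, 78.541, -3.26], TCP at [0.65, -0, 0.223] pointing down, gripper open.
Joint ranges: [-163.93, 163.93], [-17.29, 119.83], [-79.2, 71.16], [3.27, 140.29], [-89.18, 269.18], [5.43, 117.66], [-154.24, 154.24]. Speed limits (degrees/s): [147.25, 147.25, 180, 180, 180, 180, 180].

INTERFACE

Orientations are given as [roll, pitch, yaw] about the fixed x, y, z axes, in that order (R = Rz(yaw) Ry(pitch) Rx(roll)).
In Python, from bench import env gives the robot as it stands. The module is installed in compiled form; this text tells all that it offers. Calls block until the motion is done:
- env.movep(position, orientation): joint-space move of the TCP to a pose.
- env.line_to(position, frame=None, v=0.15): straight line of the TCP; frame=None keeps the orientation; v is the mean speed in m/s.
- env.goto_joints(angles): joint-space move.
- env.set_gripper(opening, grip_force=None): opening from 0.0 (shut) to 1.0 (fully open); grip_force is the grip in N (None keeps the last); returns when the fingers have stopped.
- env.sleep(seconds).
- env.inverse_kinematics(position, orientation): joint angles nearest the present ones, or None.
- env.get_state(): the state.
- env.grab_frame(name): name is "scene" or "side" or "wrist"; returns the picture (384x512x3 uint8, red, green, blue); there is no depth.
- env.camera_model(name): a dict with "vertical_fov" (degrees; the focal length in pixels is half the picture's height over the tangent of half this angle, whatever the lens; pixels are square), "cx", "cy" (the principal point, pixels), "k1" (the pictures are not rectified: a ray, as slopes to the right and down, at radius r is drawn at 1 + k1 r^2 times it, then the intrinsics apply), "T" (4x4, takes a point from camera to world coordinates); the wrist camera has in their place "tool_from_camera" (4x4, takes a point from camera to tool coordinates, whose origin is the TCP and whose axes are the flange's). Camera axes: x right, y down, z forward; pixel columns grow to the right and rows downward; lengths in m; the calibration is good to about 2 mm. A picture is of the moment at which its call begins: read the wrist's pose just before it. camera_model takes no time and is no camera call.
A pose or a line that the arm cannot do raises env.PlanningError and nothing moves.
- env.finish_job(): hands the job in; it is judged then, once.
Trained networks look in the newest picture that a camera, given by its name, has taken for a name from the list of things; names that differ only in an ending like _2 or _b are one class to them, and where a whole thing is asked for, a point or a joint stands for the part that bears it (a point fixed in the world has none). Each returns a list of dicts, best first, with "score" (0 to 1); they miss things now and then, are a little off and sometimes report something else, mostly with a low value. They report only what shows in the picture. A call takes as long as a camera call. They do not tell look-alikes from the thing itself.
- env.find_in(camera, target): "location" ([x, y, z] in m, in world coordinates, good to about 4 mm: the middle of the surface that is visible of it).
- env.cut_out(camera, target): "mask" (384x512 bool, what is visible of it).
The state is a dict: "clock": time; "q": joint angles; "dq": joint speeds; "effort": joint torques, N m; "eef_pos": TCP position; "tool_rot": TCP orientation; "wrist_force": force on the tool from outside, world axes, zero at the start; "ft_torque": the same for the moment, N m; "width": opening from 0.0 (shut) to 1.0 (fully open); "grip_force": force on a finger pad.
Only numpy, scipy, OpenCV 4.12 (cv2) and the standard library are available. Lean on these libraries where they do the work, as an engineer would, in place of code of your own. Each camera call takes 0.05 s, during which the arm holds its last target. There are 200 camera calls.

## Working session

There is one attempt and no reset: what is moved stays moved. The work goes in short steps, each a Python script; the robot and the scene stay as the last script left them, time stands still between calls to the robot, and variables do not carry over. Pictures are saved under pics/ and viewed, at most 10 in all, crops included, and the job is handed in when it is done.

```bash
mkdir -p pics
cat > h.py <<'E'
import numpy as np, cv2
from bench import env
def save(cam,name):
    im=env.grab_frame(cam); cv2.imwrite('pics/'+name,im[:,:,::-1]); return im
def cam(c):
    m=env.camera_model(c); f=192/np.tan(np.radians(m['vertical_fov'])/2); return m,f
def rot(rpy):
    from scipy.spatial.transform import Rotation as R
    return R.from_euler('xyz',rpy,degrees=True).as_matrix()
def camT(c,st=None):
    m,f=cam(c)
    if c!='wrist': return np.array(m['T'])
    st=st or env.get_state(); T=np.eye(4)
    r=np.array(st['tool_rot']); T[:3,:3]=rot(r) if r.shape==(3,) else r
    T[:3,3]=st['eef_pos']; return T@np.array(m['tool_from_camera'])
def proj(c,P,T=None):
    m,f=cam(c); T=camT(c) if T is None else T
    p=(np.atleast_2d(P)-T[:3,3])@T[:3,:3]; s=p[:,:2]/p[:,2:]
    s=s*(1+m['k1']*(s**2).sum(1,keepdims=True)); return s*f+[m['cx'],m['cy']]
def back(c,uv,z,T=None):
    m,f=cam(c); T=camT(c) if T is None else T
    d=(np.atleast_2d(uv).astype(float)-[m['cx'],m['cy']])/f; s=d.copy()
    for _ in range(20): s=d/(1+m['k1']*(s**2).sum(1,keepdims=True))
    r=np.c_[s,np.ones(len(s))]@T[:3,:3].T
    return T[:3,3]+r*((z-T[2,3])/r[:,2])[:,None]
E
python3 - <<'E'
from h import *
a=save('scene','a.png'); b=save('side','b.png')
print({k:v for k,v in env.get_state().items() if k in('clock','tool_rot','width')})
for c in('scene','side'):
    print(c,np.round(camT(c)[:3,3],2))
    for n in ['board','straightedge_grip','stand','tweezers_grip','tweezers_tip','big_bead_center','small_bead_center','disc_bead_center','bowl','finial_cap','spool','glue_jar','screwdriver']:
        print(c,n,[(np.round(d['location'],3).tolist(),round(d['score'],2),proj(c,d['location'])[0].astype(int).tolist()) for d in env.find_in(c,n)])
im=np.hstack([a,b])[:,:,::-1]; cv2.imwrite('pics/ab.png',cv2.resize(np.vstack([a,b])[:,:,::-1],None,fx=.78,fy=.78))
E
```

```text
{'clock': 0.1, 'tool_rot': array([-1.79902791e+02,  4.71999917e-03,  9.00037547e+01]), 'width': 0.9979033043009657}
scene [ 1.07 -0.53  1.16]
scene board [([0.61, 0.029, 0.008], 0.79, [298, 224])]
scene straightedge_grip [([0.296, -0.432, 0.014], 0.73, [135, 242]), ([0.485, -0.28, 0.02], 0.66, [204, 251])]
scene stand [([0.56, 0.308, 0.003], 0.86, [340, 175])]
scene tweezers_grip [([0.541, 0.298, 0.068], 0.61, [337, 163]), ([0.547, 0.312, 0.071], 0.46, [341, 161])]
scene tweezers_tip [([0.546, 0.312, 0.07], 0.42, [341, 161])]
scene big_bead_center []
scene small_bead_center []
scene disc_bead_center []
scene bowl [([0.679, -0.168, 0.024], 0.85, [269, 270])]
scene finial_cap [([0.709, 0.245, 0.027], 0.54, [361, 205])]
scene spool [([0.482, -0.285, 0.017], 0.33, [203, 252])]
scene glue_jar [([0.648, -0.402, 0.065], 0.78, [202, 307])]
scene screwdriver [([0.668, 0.325, 0.022], 0.53, [366, 187])]
side [-0.15  0.72  0.89]
side board [([0.598, 0.047, 0.009], 0.73, [219, 207])]
side straightedge_grip [([0.298, -0.422, 0.018], 0.98, [386, 173]), ([0.465, -0.245, 0.017], 0.62, [312, 178]), ([0.598, 0.046, 0.007], 0.52, [220, 208])]
side stand [([0.531, 0.328, 0.004], 0.63, [161, 275])]
side tweezers_grip [([0.544, 0.32, 0.084], 0.66, [155, 249])]
side tweezers_tip [([0.545, 0.321, 0.087], 0.48, [155, 249]), ([0.597, 0.046, 0.009], 0.31, [220, 207])]
side big_bead_center [([0.612, 0.037, 0.03], 0.52, [218, 198])]
side small_bead_center [([0.544, 0.324, 0.083], 0.2, [154, 250])]
side disc_bead_center []
side bowl [([0.7, -0.185, 0.028], 0.6, [246, 156])]
side finial_cap [([0.69, 0.259, 0.027], 0.73, [143, 226])]
side spool [([0.411, 0.156, 0.035], 0.7, [240, 252])]
side glue_jar [([0.621, -0.384, 0.046], 0.75, [300, 136]), ([0.471, -0.246, 0.017], 0.53, [311, 177]), ([0.411, 0.154, 0.032], 0.24, [241, 252])]
side screwdriver [([0.654, 0.339, 0.02], 0.74, [127, 250])]
```

View pics/ab.png

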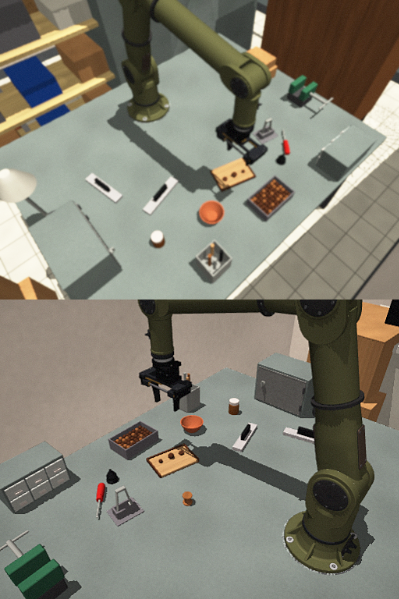

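The picture shows two straightedges: A at scene pixel (135,242) / side (386,173), about (0.30,-0.43), and B at scene (204,251) / side (312,178), about (0.48,-0.26). B is farther to the robot's left, so I choose B. The board is at (298,224), the tweezers stand at (340,170) and the spool at side (240,252).

Next I take wrist views from above.

Run:
```python
from h import *
m,f=cam('wrist'); print(np.round(m['tool_from_camera'],3).tolist(),f,m['k1'],m['cx'],m['cy'])
ims=[]
def look(x,y,z,yaw,name,things):
    env.movep([x,y,z],[180,0,yaw]); env.sleep(.3)
    st=env.get_state(); T=camT('wrist',st); im=save('wrist',name); np.save('pics/'+name+'.npy',T); ims.append(im)
    print(name,st['clock'],np.round(st['q'],0))
    for n in things:
        print(n,[(np.round(d['location'],3).tolist(),round(d['score'],2),proj('wrist',d['location'],T)[0].astype(int).tolist()) for d in env.find_in('wrist',n)])
look(0.50,-0.25,0.30,90,'w1.png',['straightedge_grip','spool'])
look(0.58,0.03,0.30,90,'w2.png',['board','big_bead_center','small_bead_center','disc_bead_center','spool'])
look(0.53,0.30,0.32,90,'w3.png',['stand','tweezers_grip','tweezers_tip','screwdriver','finial_cap'])
cv2.imwrite('pics/w.png',cv2.resize(np.vstack([np.hstack(ims[:2]),np.hstack([ims[2],ims[2]*0])])[:,:,::-1],None,fx=.78,fy=.78))
```

```text
[[-0.0, -0.959, -0.285, 0.078], [1.0, -0.0, 0.001, -0.0], [-0.001, -0.285, 0.959, -0.161], [0.0, 0.0, 0.0, 1.0]] 293.9528035688493 0.02569689924274795 257.2731296117595 192.02713105577155
w1.png 2.8583 [20.  6.  4. 89. -0. 85. 24.]
straightedge_grip [([0.475, -0.26, 0.014], 0.85, [240, 164]), ([0.283, -0.418, 0.017], 0.68, [127, 258])]
spool []
w2.png 4.425 [ 2.  9. -9. 86.  1. 85. -7.]
board [([0.602, 0.044, 0.01], 0.95, [271, 147]), ([0.7, 0.235, 0.01], 0.59, [347, 2])]
big_bead_center [([0.615, 0.032, 0.028], 0.75, [280, 157])]
small_bead_center []
disc_bead_center [([0.602, -0.009, 0.016], 0.6, [271, 181])]
spool [([0.421, 0.15, 0.037], 0.57, [137, 70])]
w3.png 6.0917 [-15.  13. -20.  80.   4.  88. -35.]
stand [([0.544, 0.324, 0.003], 0.71, [265, 138])]
tweezers_grip [([0.542, 0.326, 0.109], 0.58, [266, 146])]
tweezers_tip [([0.542, 0.326, 0.11], 0.93, [266, 146]), ([0.662, 0.333, 0.025], 0.66, [343, 133]), ([0.426, 0.158, 0.038], 0.37, [194, 242]), ([0.692, 0.258, 0.03], 0.36, [359, 182])]
screwdriver [([0.659, 0.331, 0.021], 0.74, [340, 135])]
finial_cap [([0.694, 0.262, 0.033], 0.6, [361, 180])]
```

View pics/w.png

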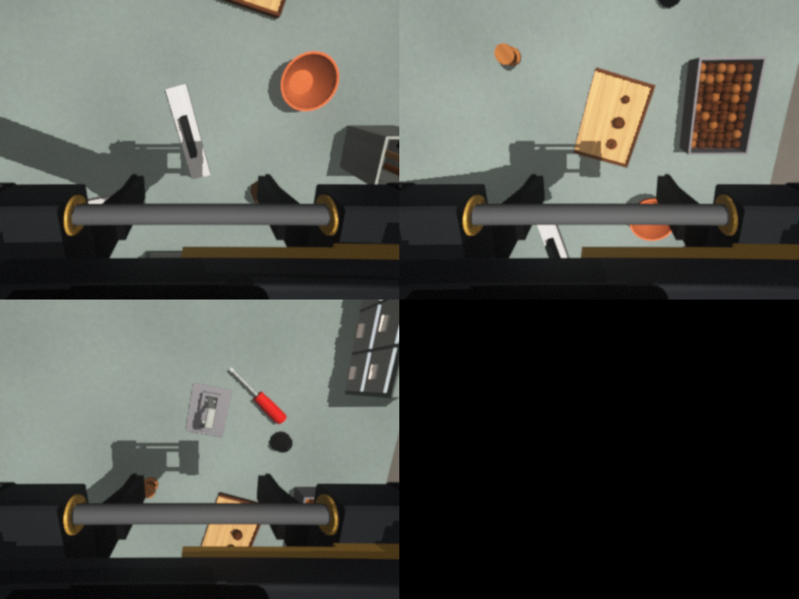

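W1 shows bar B (upper left, ~(240,164) full-res). W2 shows the board with three beads (280,157 for the big one in the middle). W3 shows the stand at (265,138). Next, poses from these by colour segmentation.

```bash
cat >> h.py <<'E'
def comp(mask,uv):
    n,l,s,c=cv2.connectedComponentsWithStats(mask.astype(np.uint8)); 
    i=1+np.argmin(np.hypot(*(c[1:]-uv).T)+1e3*(s[1:,4]<80)); return l==i
def rect(c,mask,z,T):
    cs,_=cv2.findContours(mask.astype(np.uint8),cv2.RETR_EXTERNAL,cv2.CHAIN_APPROX_NONE)
    p=max(cs,key=len)[:,0,:]; P=back(c,p,z,T)[:,:2]*1000
    ctr,sz,a=cv2.minAreaRect(P.astype(np.float32))
    d=a if sz[1]>sz[0] else a-90   # yaw such that long side is local y
    return np.array(ctr)/1000,sorted(sz),(d+90)%180-90,P/1000
E
python3 - <<'E'
from h import *
for n,uv,z,lab in [('w1',(240,164),.016,'edge'),('w2',(275,147),.010,'board'),('w3',(265,138),.004,'stand')]:
    im=cv2.imread(f'pics/{n}.png'); T=np.load(f'pics/{n}.png.npy'); hsv=cv2.cvtColor(im,cv2.COLOR_BGR2HSV)
    b,g,r=[im[...,i].astype(int) for i in range(3)]
    if lab=='edge':
        m=(hsv[...,1]<18)&(hsv[...,2]>90); m=m|((hsv[...,2]<40)); m[:, :]&=True; m[240:]=0; m[:100]=0;m[:,:200]=0; m[:,300:]=0
        m=cv2.morphologyEx(m.astype(np.uint8),cv2.MORPH_CLOSE,np.ones((3,3)))>0
    elif lab=='board': m=(hsv[...,1]>90)&(hsv[...,0]<30)&(hsv[...,2]>60); m[225:]=0
    else: m=(abs(r-g)<14)&(r>=g-2)&(r>60)
    m=comp(m,uv); ctr,sz,a,P=rect('wrist',m,z,T); print(lab,np.round(ctr,4),np.round(sz,1),round(a,2),m.sum())
    o=im.copy(); o[m]=(255,0,255); cv2.imwrite(f'pics/m_{n}.png',o)
cv2.imwrite('pics/m.png',np.hstack([cv2.resize(cv2.imread(f'pics/{f}.png')[80:240,180:340],(260,260)) for f in ('w1','w2','w3')]+[]))
o=np.hstack([cv2.resize(cv2.imread(f'pics/m_{f}.png')[80:240,180:340],(260,260)) for f in ('w1','w2','w3')])
cv2.imwrite('pics/m.png',np.vstack([cv2.imread('pics/m.png'),o]))
E
```

```text
edge [ 0.4882 -0.2747] [162.1 219.3] 0.08 11835
board [0.6038 0.0334] [116.  171.4] -16.31 8366
stand [0.5452 0.3185] [79.9 99.4] -10.48 3065
```

View pics/m.png

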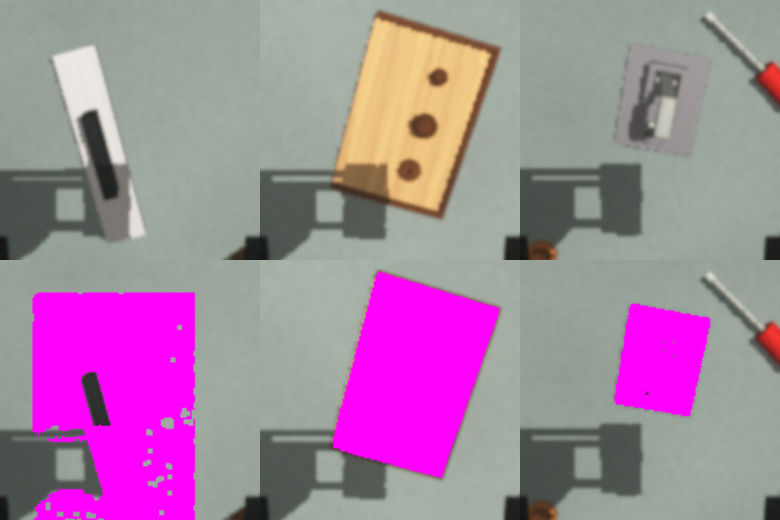

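The board and stand fits match their stated sizes, so their poses are good. The bar's segmentation failed, so I look at it again from close by using the network mask.

Run:
```python
from h import *
env.movep([0.475,-0.30,0.20],[180,0,106]); env.sleep(.3)
st=env.get_state(); T=camT('wrist',st); im=save('wrist','s1.png'); np.save('pics/s1.png.npy',T)
for d in env.cut_out('wrist','straightedge_grip')[:2]:
    m=d['mask']; ctr,sz,a,P=rect('wrist',m,.016,T); print(d['score'],m.sum(),np.round(ctr,4),np.round(sz,1),round(a,2))
o=im[:,:,::-1].copy(); m=env.cut_out('wrist','straightedge_grip')[0]['mask']; cs,_=cv2.findContours(m.astype(np.uint8),0,1); cv2.drawContours(o,cs,-1,(255,0,255),1)
cv2.imwrite('pics/s1o.png',o); print(env.get_state()['clock'])
```

```text
0.72 5454 [ 0.4767 -0.2717] [ 39.6 189. ] 14.87
0.56 4356 [ 0.2818 -0.4298] [ 47.6 193.8] -79.17
9.0417
```

View pics/s1o.png

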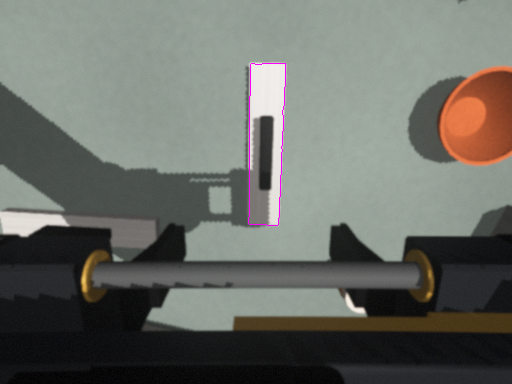

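The mask outlines bar B cleanly at (265,145), with a fitted size of 39.6 x 189 mm and yaw 14.9°. I grasp it by the rib.

Run:
```python
from h import *
p=[0.4767,-0.2717]; yaw=90+14.87
env.movep([*p,0.10],[180,0,yaw])
env.set_gripper(0.5,35)
env.line_to([*p,0.023],v=0.12)
env.set_gripper(0.0,35); env.sleep(.2); s=env.get_state(); print(s['width'],s['grip_force'],s['clock'],s['wrist_force'],s['eef_pos'])
env.line_to([*p,0.075],v=0.12); s=env.get_state(); print(s['wrist_force'],s['width'],s['clock'])
th=np.radians(-16.3); ex=np.array([np.cos(th),np.sin(th)]); E=np.array([0.5481,0.0497])
q=E-0.020*ex-0.020*ex
env.movep([*q,0.075],[180,0,90-16.3]); env.sleep(.2)
s=env.get_state(); T=camT('wrist',s); save('wrist','h1.png'); np.save('pics/h1.png.npy',T); print(s['wrist_force'],s['ft_torque'],s['clock'],s['q'])
m=env.cut_out('wrist','straightedge_grip')
for d in m[:2]: ctr,sz,a,P=rect('wrist',d['mask'],.016+.052,T); print(d['score'],ctr,sz,a,'want',q)
for d in env.cut_out('wrist','board')[:1]: ctr,sz,a,P=rect('wrist',d['mask'],.010,T); print('board',d['score'],ctr,sz,a)
```

```text
0.1578527640356608 34.999442249536514 12.1417 [-0.66136084  1.20721957  3.6450281 ] [ 0.47682728 -0.27175804  0.02321486]
[-0.67798873  0.10269127 -3.23749788] 0.15742328474861061 12.725
[-0.25039156 -0.52170538 -3.84245238] [ 0.03298209  0.06135953 -0.00555136] 14.1917 [ -5.21098341   9.37272165  -4.78212078 112.06342758   0.92947831
  58.60858688 -26.8363548 ]
0.66 [0.52049713 0.09684593] [40.0367317199707, 112.08218383789062] -16.590309143066406 want [0.50970779 0.06092667]
0.26 [0.60488013 0.0890006 ] [11.261430740356445, 12.468472480773926] 73.29666900634766 want [0.50970779 0.06092667]
board 0.56 [0.60942047 0.05026465] [121.88970184326172, 138.86761474609375] -15.842033386230469
```

View pics/h1.png

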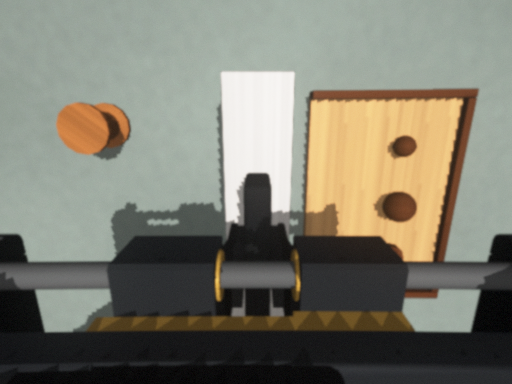

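The bar is held square at (257,160), parallel to the board's front edge at (307,160). I lower it and slide it in until it touches.

Run:
```python
from h import *
th=np.radians(-16.3); ex=np.array([np.cos(th),np.sin(th)]); E=np.array([0.5481,0.0497])
f=lambda d,z:[*(E-(0.020+d)*ex),z]
env.line_to(f(.020,.0240),v=0.1); env.sleep(.2)
b=np.array(env.get_state()['wrist_force']); print(b)
env.line_to(f(.006,.0240),v=0.06); env.sleep(.1)
d=.006
while d>-.006:
    d-=.001; env.line_to(f(d,.0240),v=0.02); env.sleep(.05)
    s=env.get_state(); w=np.array(s['wrist_force'])-b; print(round(d,4),np.round(w,1),round(w[:2]@ex,1),np.round(s['ft_torque'],2))
    if w[:2]@ex<-9: break
env.line_to(f(d,.0232),v=0.02); env.sleep(.1)
s=env.get_state(); print(s['wrist_force'],s['eef_pos'],s['clock'])
```

```text
[-0.12421768  0.32449021 -3.5301482 ]
0.005 [-0.4 -0.3  0.5] -0.3 [-0.05  0.02 -0.05]
0.004 [ 0.2 -0.4 -0.1] 0.3 [ 0.03  0.05 -0.03]
0.003 [-0.5 -0.4 -1. ] -0.3 [-0.04  0.03  0.01]
0.002 [-0.7  0.3 -0.5] -0.8 [-0.    0.03  0.  ]
0.001 [ 0.3 -0.1 -0.1] 0.3 [-0.03 -0.02 -0.  ]
0.0 [ 0.6 -0.2 -0.2] 0.7 [0.   0.08 0.01]
-0.001 [-2.3  1.1  1.2] -2.5 [0.16 0.68 0.11]
-0.002 [-5.6  0.5  3. ] -5.5 [0.33 1.26 0.11]
-0.003 [-6.1  1.9  4. ] -6.3 [0.39 1.69 0.07]
-0.004 [-7.9  1.1  4.9] -7.9 [0.55 2.06 0.03]
-0.005 [-11.4   3.2   7. ] -11.8 [0.65 2.56 0.06]
[-13.230011     1.71383839   8.91359879] [0.52935041 0.05523505 0.02310247] 19.3333
```

Contact came at the expected place. I relax to a light push, release, retreat and check.

Run:
```python
from h import *
th=np.radians(-16.3); ex=np.array([np.cos(th),np.sin(th)]); E=np.array([0.5481,0.0497])
f=lambda d,z:[*(E-(0.020+d)*ex),z]
env.line_to(f(-.0015,.0228),v=0.03); env.sleep(.2); s=env.get_state(); print(s['wrist_force'],s['ft_torque'],s['eef_pos'])
env.set_gripper(0.45); env.sleep(.1)
env.line_to(f(0,.10),v=0.15)
env.movep([0.545,0.0,0.20],[180,0,90-16.3]); env.sleep(.3)
s=env.get_state(); T=camT('wrist',s); save('wrist','p1.png'); np.save('pics/p1.png.npy',T)
print(s['clock'],s['width'])
for n,z in (('straightedge_grip',.016),('board',.010)):
    for d in env.cut_out('wrist',n)[:1]: ctr,sz,a,P=rect('wrist',d['mask'],z,T); print(n,d['score'],ctr,sz,a, (ctr-E)@ex, (ctr-E)@[-ex[1],ex[0]])
for n in ('big_bead_center','small_bead_center','disc_bead_center'): print(n,[(np.round(d['location'],4),round(d['score'],2)) for d in env.find_in('wrist',n)])
```

```text
[-6.59174412  1.10194569  3.18625057] [0.24824468 1.48233285 0.09227106] [0.52919306 0.05532977 0.02294989]
22.15 0.44588018506823274
straightedge_grip 0.71 [0.52888507 0.05565808] [40.20807647705078, 189.72503662109375] -16.721817016601562 -0.020114824660782602 0.00032560312444886944
board 0.67 [0.60447632 0.03298832] [118.40730285644531, 176.69161987304688] -16.136634826660156 0.058800701098793026 -0.00021700374558836916
big_bead_center [(array([0.6131, 0.0329, 0.0307]), 0.62)]
small_bead_center [(array([0.6234, 0.0746, 0.0223]), 0.53)]
disc_bead_center [(array([ 0.6006, -0.011 ,  0.0194]), 0.83), (array([0.6257, 0.0787, 0.0211]), 0.44)]
```

View pics/p1.png

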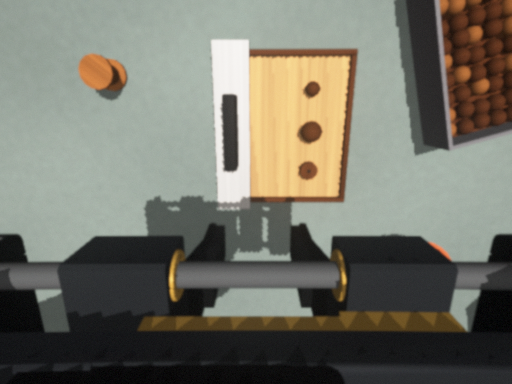

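The bar lies flush along the whole edge (columns 247–250, rows 45–205), and the three beads are undisturbed. I go to the tweezers next.

Run:
```python
from h import *
im=cv2.imread('pics/p1.png')
T=np.load('pics/p1.png.npy'); d=(im.max(2)<110).astype(np.uint8); d[:120]=0; d[145:]=0; d[:,:285]=0; d[:,335:]=0
m=comp(d>0,(311,131)); ys,xs=np.where(m); print('bead px',xs.mean(),ys.mean(),m.sum(),back('wrist',[[xs.mean(),ys.mean()]],.0207,T))
env.movep([0.5452,0.3185,0.24],[180,0,169.5]); env.set_gripper(0.85); env.sleep(.3)
s=env.get_state(); T=camT('wrist',s); im=save('wrist','t1.png'); np.save('pics/t1.png.npy',T); print(s['clock'],s['q'])
for n in ('tweezers_grip',):
    print(n,[(np.round(d['location'],4),round(d['score'],2)) for d in env.find_in('wrist',n)])
    o=im[:,:,::-1].copy()
    for d in env.cut_out('wrist',n)[:1]:
        cs,_=cv2.findContours(d['mask'].astype(np.uint8),0,1); cv2.drawContours(o,cs,-1,(255,0,255),1)
th=np.radians(-10.48);c=np.array([.5452,.3185])
for P in ([0,0,.111],[0,.02,.074],[0,-.02,.074],[0,.0285,.006],[0,-.0285,.006]):
    w=[*(c+[np.cos(th)*P[0]-np.sin(th)*P[1],np.sin(th)*P[0]+np.cos(th)*P[1]]),P[2]]
    cv2.circle(o,tuple(proj('wrist',w,T)[0].astype(int).tolist()),2,(0,0,255),-1)
cv2.imwrite('pics/t1o.png',cv2.resize(o[0:240,130:390],None,fx=2.4,fy=2.4))
```

```text
bead px 306.1644736842105 133.23684210526315 152 [[0.60992793 0.03003163 0.0207    ]]
24.8417 [-16.37461054  16.88801246 -20.38695601  83.97176069   5.89588698
  80.19847138  42.54186307]
tweezers_grip [(array([0.5423, 0.3173, 0.1111]), 0.96)]
```

View pics/t1o.png

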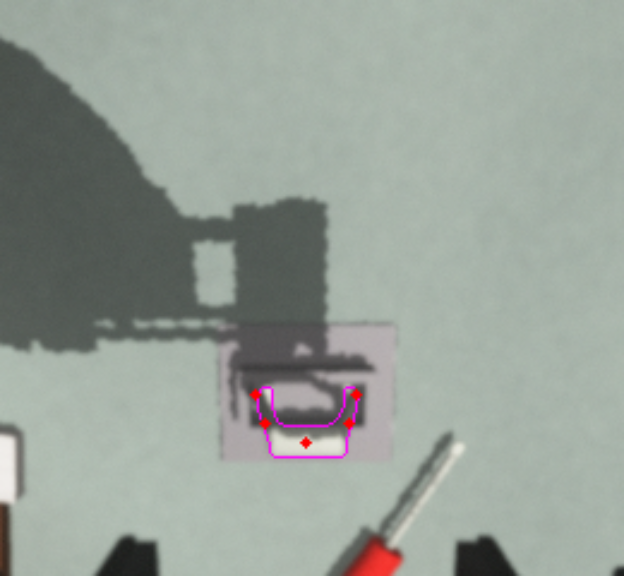

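The tweezers' head (about (308,443) in the crop) sits where the stand's pose predicts it. I grasp gently with 4 N.

Run:
```python
from h import *
p=[0.5452,0.3185]
env.line_to([*p,0.055],v=0.15)
env.set_gripper(0.57,4); env.set_gripper(0.0,4); env.sleep(.2)
s=env.get_state(); print(s['width']*87,s['grip_force'],s['eef_pos'],s['wrist_force'],s['clock'])
env.line_to([*p,0.13],v=0.08); env.sleep(.1)
s=env.get_state(); print(s['width']*87,s['grip_force'],s['wrist_force'],s['clock'])
th=np.radians(-16.3); ex=np.array([np.cos(th),np.sin(th)]); E=np.array([0.5481,0.0497])
b=E+.070*ex; print('bead',b)
env.line_to([*p,0.17],v=0.1)
env.movep([*b,0.17],[180,0,90-16.3]); env.sleep(.4)
s=env.get_state(); T=camT('wrist',s); a=save('wrist','n1.png'); np.save('pics/n1.png.npy',T); print(s['width']*87,s['eef_pos'],s['tool_rot'],s['clock'])
for n in ('tweezers_tip','big_bead_center'):
    for c in ('side','wrist'):
        if n[0]=='t' and c=='side': bb=save('side','n1s.png'); 
        print(c,n,[(np.round(d['location'],4).tolist(),round(d['score'],2)) for d in env.find_in(c,n)[:2]])
cv2.imwrite('pics/n1c.png',np.hstack([cv2.resize(a[:,:,::-1],(500,375)),cv2.resize(bb[130:290,140:260,::-1],(281,375))]))
```

```text
44.14885280077273 3.955525690689683 [0.54517152 0.31851517 0.05496953] [-0.16237904  0.31335103  0.26984521] 27.6
44.25908666851612 3.931005917256698 [ 0.17666424 -0.15084455 -0.5766617 ] 28.7917
bead [0.61528637 0.03005333]
44.634378604883764 [0.61527436 0.03060735 0.16996528] [-1.79996876e+02 -4.18234156e-03  7.37582974e+01] 30.8833
side tweezers_tip [([0.6338, 0.0277, 0.1473], 0.44)]
wrist tweezers_tip [([0.6131, 0.0292, 0.2205], 0.83)]
side big_bead_center [([0.6131, 0.0362, 0.0306], 0.58)]
wrist big_bead_center [([0.6199, 0.0348, 0.03], 0.87)]
```

View pics/n1c.png

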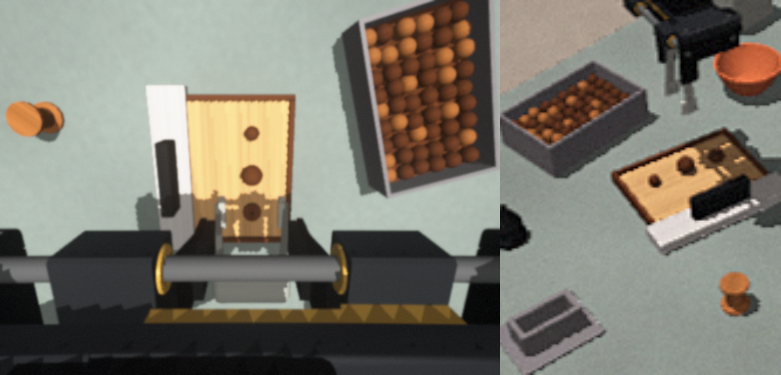

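The tweezers hang in the gripper over the board. Tips show at about (222,205) and (282,205) in the left picture, and the big bead at (251,175). I overlay the predicted tip outlines and bead position to check tilt and aim.

Run:
```python
from h import *
o=cv2.imread('pics/n1.png'); T=np.load('pics/n1.png.npy'); S=4
Tt=T@np.linalg.inv(np.array(env.camera_model('wrist')['tool_from_camera']))
crop=(slice(150,300),slice(190,340)); k=cv2.resize(o[crop],None,fx=S,fy=S)
def dr(P,col): 
    uv=(proj('wrist',P,T)-[190,150])*S; cv2.polylines(k,[uv.astype(np.int32)],True,col,1)
for s in(1,-1):
    for y in(.0195,.0285):
        P=np.array([[x,s*y,z] for x,z in((-.01,.049),(.01,.049),(.01,.031),(-.01,.031))])
        dr(P@Tt[:3,:3].T+Tt[:3,3],(255,0,255))
dr(np.array([[x,y,-.056] for x,y in((-.006,-.018),(.006,-.018),(.006,.018),(-.006,.018))])@Tt[:3,:3].T+Tt[:3,3],(0,255,255))
# bead sphere silhouette at estimate
b=np.array([.6153,.0300,.0207]); v=b-T[:3,3]; v/=np.linalg.norm(v); u=np.cross(v,[0,0,1.]);u/=np.linalg.norm(u);w=np.cross(v,u)
dr(np.array([b+.012*(np.cos(t)*u+np.sin(t)*w) for t in np.linspace(0,6.28,30)]),(0,255,0))
cv2.imwrite('pics/n1k.png',k)
```

```text
(no output)
```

View pics/n1k.png

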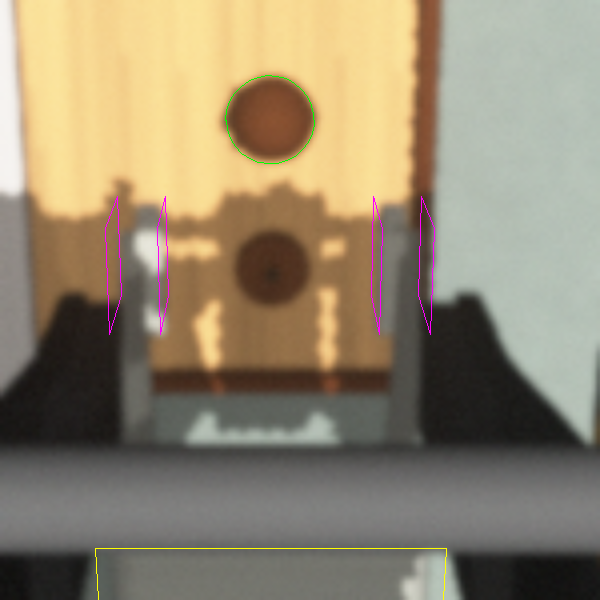

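The predicted bead circle and tip positions match the picture to about 1 mm, and the tips straddle the bead once lowered. I descend, nip and lift.

Run:
```python
from h import *
b=[.6153,.0300]
env.line_to([*b,0.0625],v=0.08); env.sleep(.3)
s=env.get_state(); print(s['width']*87,s['wrist_force'],s['eef_pos'],s['clock'])
env.set_gripper(0.0,12); s=env.get_state(); print(s['width']*87,s['grip_force'])
env.set_gripper(0.0,26); env.sleep(.4)
s=env.get_state(); print(s['width']*87,s['grip_force'],s['wrist_force'],s['clock'])
env.line_to([*b,0.09],v=0.04); env.sleep(.2); s=env.get_state(); print(s['width']*87,s['wrist_force'],s['clock'])
env.line_to([*b,0.20],v=0.07); env.sleep(.4); s=env.get_state(); print(s['width']*87,s['wrist_force'],s['eef_pos'],s['clock'])
T=camT('wrist',s); a=save('wrist','f1.png'); np.save('pics/f1.png.npy',T); bb=save('side','f1s.png')
for c in ('side','wrist'):print(c,[(np.round(d['location'],4).tolist(),round(d['score'],2)) for d in env.find_in(c,'big_bead_center')])
cv2.imwrite('pics/f1c.png',np.hstack([cv2.resize(a[:,:,::-1],(500,375)),cv2.resize(bb[110:270,150:270,::-1],(281,375))]))
```

```text
44.70835703118368 [ 0.44354757  0.05750469 -0.70917417] [0.61545077 0.02999772 0.06275506] 32.975
35.53260967197894 11.982233673334122
35.0844994546957 25.97322106361389 [-1.00902912  0.11253105 -0.21648101] 33.825
35.297441582578635 [-0.11559885 -0.52347839 -0.81819458] 34.8667
35.1320032169267 [ 0.2221197   0.06839046 -1.19399464] [0.61528179 0.02998141 0.19995324] 36.9917
side [([0.6132, 0.0411, 0.0093], 0.56)]
wrist [([0.615, 0.0345, 0.1689], 0.64)]
```

View pics/f1c.png

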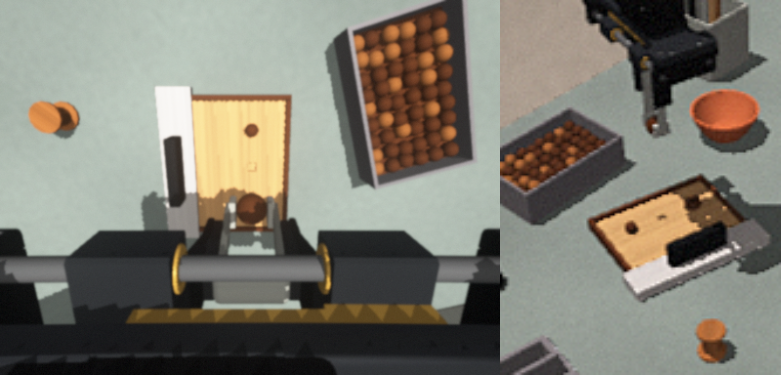

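The big bead is held between the tips at (251,208), and its dimple at (251,167) is empty. Its centre is about 16 cm up, and the bar and the small bead are in place; the disc bead is hidden behind the tweezers here, but in the side view it is still there. I hand the job in.

```bash
python3 -c "
from h import *
env.sleep(.5); s=env.get_state(); print(s['width']*87,s['clock']); print(env.finish_job())"
```

```text
34.96114957998083 37.6917
the job is handed in; nothing more can be done
None
```

Job handed in at 37.7 s: the straightedge lies flush along the board's whole open edge and released, and the big bead is held steady in the tweezers with its centre about 16 cm above the bench.

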